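Seat the weighing bowl, tare, add the sample vial

ROBOT

A 6-joint arm with a two-finger parallel gripper is mounted at the origin on a cart in front of the work surface, level with it; the furniture and walls round the work are solid. World frame = base frame: x ahead of the robot, y to its left, z up, the work surface at z = 0. Lengths are in m, angles in degrees, forces in N, time in s.
With the tool pointing down it reaches from about 0.3 to 0.775 m from the base axis. Payload 14.6 kg.
Tool frame: the origin (TCP) lies on the centre line of the jaws, within the pads' length; the fingertips stand 11 mm ahead of it and the grasp point (between the pads) lies 8 mm behind it; z points along the fingers, y is the direction in which the jaws open and shut (so a half turn about z gives the same grasp; the last joint's range is limited). The gripper opens to 94 mm and grips with 3 to 60 N. Pads are 16 mm wide; open, the fingers measure 119 mm over their backs; the gripper's body (75 mm by 177 mm) begins 78 mm behind the grasp point.
Start: joints at [72.617, 17.183, 87.147, -0, 75.671, -3.816], TCP at [0.129, 0.535, 0.216] pointing down, gripper open.
Joint ranges: [-173.82, 173.82], [-45.26, 126.66], [13.44, 144.39], [-59.66, 239.66], [0, 175.72], [-146.38, 146.38]. Speed limits (degrees/s): [127.2, 127.2, 147.25, 180, 180, 180].

INTERFACE

Orientations are given as a 3x3 rotation matrix whose columns are the frame's x, y, z axes.
In Python, from station import readout, eyes, env gives the robot as it stands.
- The arm moves only by the shell command python3 -m handwheel 'ROWS' [OPENING]. ROWS is a JSON object of lists of equal length, an entry for each row: "linear": the shift along the world's x, y, z in m, a list of three; "roll": the turn about the world's z in rad. A call has exactly 10 rows; each row is the pose to reach, as a shift and turn from the pose measured when the call began; what a row does not reach only later rows make up. A row lasts 1/12 s, in which the tool goes at most 41.7 mm and 7.16 degrees, less where a joint would pass 70% of its speed; a pose out of reach is approached as far as the arm can. A call with a gripper value outside its range is refused whole. OPENING is the closure in counts, from 0 (fully open) to 255 (shut), set as the call begins (- or left out, the last holds). The fingers move at their own pace and stop on an object; the grip force is fixed at half the most. Time passes only in rows, so rows that repeat a pose let the fingers close, or fill a call up. It gives the time, the measured TCP pose, the force and the opening at its end, in the units of the state.
- readout.state(): the state, without advancing time (a new reading comes with each control period).
- eyes.read_camera(name): name is "side" or "top" or "wrist"; returns a dict with "pixels" (420x560x3 uint8, red, green, blue), "fx", "fy", "cx", "cy" (pixels), "eye" and "rotation" of the camera in the world; the wrist camera has in their place "hand_eye" (4x4, takes a point from camera to tool coordinates, whose origin is the TCP and whose axes are the flange's). Camera axes: x right, y down, z forward; pixel columns grow to the right and rows downward; lengths in m; the calibration is good to about 2 mm. A picture is of the moment at which its call begins: read the wrist's pose just before it. There is no depth.
- env.finish_job(): hands the job in, once; it reports no verdict.
Trained networks look in a picture, given as the dict that the camera call returned (one of the last four; its "shot" number tells which), for a name from the list of things; names that differ only in an ending like _2 or _b are one class to them, and where a whole thing is asked for, a point or a joint stands for the part that bears it (a point fixed in the world has none). Each returns a list of dicts, best first, with "conf" (0 to 1); they miss things now and then, are a little off and sometimes report something else, mostly with a low value. They report only what shows in the picture. A call takes as long as a camera call. They do not tell look-alikes from the thing itself.
- eyes.regions_of(thing, picture): "mask" (420x560 bool, what is visible of it) and "bbox" ([left, top, width, height] in pixels, round what is visible of it).
The state is a dict: "time": time; "joint_positions": joint angles; "joint_velocities": joint speeds; "effort": joint torques, N m; "tcp_pos": TCP position; "eef_rot": TCP orientation; "ft_force": force on the tool from outside, world axes, zero at the start; "moment": the same for the moment, N m; "width": opening from 0.0 (shut) to 1.0 (fully open).
Only numpy, scipy, OpenCV 4.12 (cv2) and the standard library are available. Lean on these libraries where they do the work, as an engineer would, in place of code of your own. Each camera call takes 0.05 s, during which the arm holds its last target.

TASK

Weigh the black-capped vial: set the empty steel bowl on the balance and, pressing only lightly so the weighing cell is not overloaded, turn it until its slotted foot drops over the brass cross and sits fully home. Let go of the bowl and press the blue tare key right down, gently, then release it; only after that stand the black-capped vial upright in the bowl. Leave the white-capped vial and everything else where it is.

Things in the scene. Friction and masses are not known exactly. Their poses are not given: they have to be found in the camera images.
- bowl_center (a point): Round stainless bowl, loose, upright, 58 mm outside diameter, 32 mm high, 0.14 kg. Point on its axis half-way up, 16 mm above its underside; z up. Grippable cylindrical wall from 14 to 32 mm above the underside, 2.5 mm thick; inside 53 mm wide, its floor 13 mm above the underside. Dropped home, it is 16 mm above carrier_top.
- bowl_foot (a point): Centre of the bowl's underside. The foot is four blocks, 11 mm high, within 27 mm of the axis, that leave a cross-shaped slot 11 mm wide along the bowl's own x and y axes, open downward and at the ends. It fits over the carrier's brass cross at every quarter turn, within about 4 degrees of true; otherwise it rides on the bars, 7 mm too high.
- carrier_top (a point): Centre of the upper face of the balance's round steel carrier (60 mm diameter), 80 mm above the worktop. On it a brass cross: two flat bars 8 mm wide, 46 mm long, 7 mm high, edges rounded 1.5 mm. The carrier is a stiff push fit, left at any angle; these axes are the housing's and do NOT give the cross's angle, which must be felt or seen. The light drag of the bowl does not turn it.
- spindle (a joint): How far the sprung spindle has sunk, with its carrier, under load, in metres: straight down 0.29 mm per newton (3500 N/m), near 0 unloaded, 0.010 at most; it springs back. The cell is overloaded when the bowl is pressed on with 15 N (about 4 mm).
- balance: White precision balance, 250 mm deep (x), 176 wide (y), fixed. Origin: centre of its underside; x runs from the key side to the rear, y to its left, z up. At the front a fascia 45 mm high with the blue tare key at its right, then a sloping display up to 65 mm, then a deck 64 mm high; carrier axis 45 mm behind the origin, within a clear ring 104 mm wide whose top is 71 mm above the worktop.
- tare_key_top (a point): Centre of the top face of the tare key, the only blue key (24 x 42 mm, its long side along the balance's y, with a white bar), 52 mm above the worktop when up; moves with the key. z up.
- tare_key (a joint): Travel of the tare key in metres: 0 up, 0.005 fully down; springs back. About 1.5 N to start, 4.5 N at 3 mm (where it has switched), 6.5 N to bottom.
- vial_black_center (a point): The vial to weigh: clear screw-cap vial with a black cap, 22 mm diameter, 50 mm high, 0.04 kg, standing loose on the worktop. Point on its axis half-way up, 25 mm above its underside; z up.
- vial_white_center (a point): A second vial of the same size with a clear-white cap, not wanted here. Point on its axis half-way up, 25 mm above its underside. The two may have changed places.
Mind the look-alikes: they are no part of the job. Of the things that look like the part that bears bowl_center, the middle-sized one is meant.

How it is judged:
By the outcome, as a careful person would: the job done as asked, in the order asked, and still so for the second after the job is handed in, with the robot touching nothing.
It also fails if it takes over 72 s, if anything falls off the work surface, if the arm or the gripper's body presses on something with over 40 N, if the wrist force passes 120 N, or if a joint passes its speed limit or range.

## Working session

There is one attempt and no reset: what is moved stays moved. The work goes in short steps, Python scripts to look and compute and a shell command to move; the robot and the scene stay as the last step left them, time stands still between calls to the robot, and variables do not carry over. Pictures are saved under pics/ and viewed, and the job is handed in when it is done.

```bash
ls; mkdir -p pics; cat > h.py <<'E'
from station import readout, eyes, env
import numpy as np, cv2
def save(p,n): cv2.imwrite('pics/'+n+'.png', cv2.cvtColor(p['pixels'],cv2.COLOR_RGB2BGR))
def cam(p,st=None):
    if 'eye' in p: return np.array(p['eye']),np.array(p['rotation'])
    H=np.array(p['hand_eye']); R=np.array(st['eef_rot']); t=np.array(st['tcp_pos'])
    return R@H[:3,3]+t, R@H[:3,:3]
def ray(p,u,v,z,st=None):
    e,R=cam(p,st); d=R@np.array([(u-p['cx'])/p['fx'],(v-p['cy'])/p['fy'],1.0])
    return e+d*(z-e[2])/d[2]
def proj(p,X,st=None):
    e,R=cam(p,st); c=R.T@(np.array(X)-e); return np.array([p['fx']*c[0]/c[2]+p['cx'],p['fy']*c[1]/c[2]+p['cy']])
E
python3 - <<'E'
from h import *
s=readout.state(); print(s)
for n in ['side','top','wrist']:
    p=eyes.read_camera(n); save(p,n+'0'); print(n,{k:v for k,v in p.items() if k!='pixels'})
    for t in ['bowl_center','balance','carrier_top','tare_key_top','vial_black_center','vial_white_center']:
        try: print(t,[(r['bbox'],round(r['conf'],2)) for r in eyes.regions_of(t,p)])
        except Exception as e: print(t,e)
E
```

```text
pics
{'time': 0.0, 'joint_positions': array([ 7.26170554e+01,  1.72133269e+01,  8.71820336e+01, -2.33851101e-03,
        7.56692207e+01, -3.81631467e+00]), 'joint_velocities': array([-0.03075746,  0.03093351,  0.12330062,  0.03444005, -0.04068013,
        0.00513138]), 'effort': array([ 1.16140742e-03, -5.31801081e+01, -3.52733409e+01,  7.09695392e-02,
        2.44496902e-02, -8.05746731e-05]), 'tcp_pos': array([0.1289562 , 0.53440274, 0.21589556]), 'eef_rot': array([[-9.72100156e-01,  2.34565975e-01, -2.99006386e-04],
       [ 2.34566163e-01,  9.72099549e-01, -1.08749095e-03],
       [ 3.55755977e-05, -1.12728690e-03, -9.99999364e-01]]), 'ft_force': array([ 0.51143254, -0.73958518, -0.32665347]), 'moment': array([ 0.00599118, -0.02320017, -0.01776115]), 'width': 0.9982054356445792}
side {'fx': 404.43246867383016, 'fy': 404.43246867383016, 'cx': 279.9965894868196, 'cy': 203.8674558080695, 'eye': array([ 0.51954939, -0.73747468,  0.65495313]), 'rotation': array([[ 0.99966125,  0.00224951,  0.02592939],
       [-0.01896456, -0.61936118,  0.78487711],
       [ 0.01782525, -0.78510297, -
[... 1080 characters left out ...]
nter [([389.6, 203.9, 14.2, 9.4], 0.56), ([258.4, 154.6, 78.9, 111.8], 0.34)]
vial_white_center [([390.5, 246.2, 6.9, 11.0], 0.58)]
wrist {'fx': 313.7777432995645, 'fy': 313.7777432995645, 'cx': 279.13058743809, 'cy': 213.0586238515915, 'hand_eye': array([[-6.90966754e-07, -9.59493952e-01, -2.81729224e-01,
         8.27002594e-02],
       [ 9.99999990e-01,  3.93794264e-05, -1.36568325e-04,
         7.59566369e-04],
       [ 1.42130817e-04, -2.81729221e-01,  9.59493943e-01,
        -1.68755535e-01],
       [ 0.00000000e+00,  0.00000000e+00,  0.00000000e+00,
         1.00000000e+00]]), 'shot': 3}
bowl_center []
balance []
carrier_top []
tare_key_top []
vial_black_center []
vial_white_center []
```

View pics/side0.png

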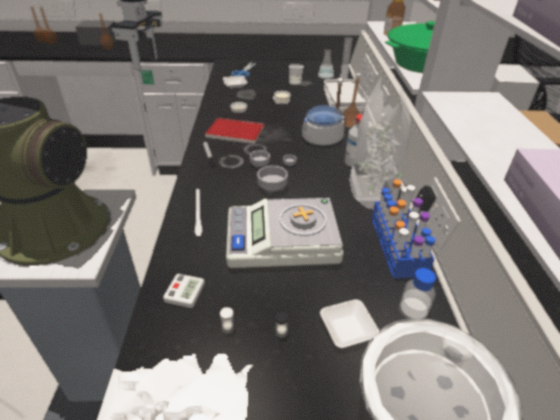

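View pics/top0.png

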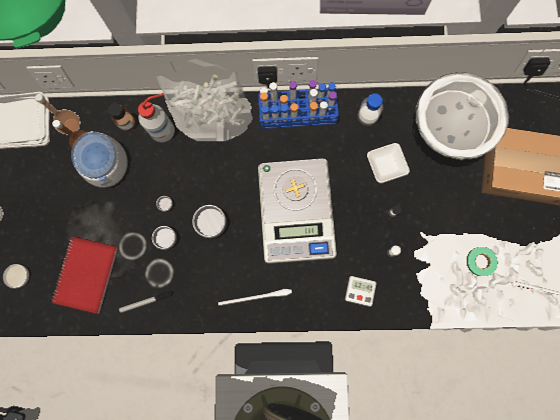

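```bash
python3 - <<'E'
import cv2
a=cv2.imread('pics/top0.png')
cv2.imwrite('pics/top0b.png',cv2.resize(a[180:280,130:260],None,fx=5,fy=5,interpolation=cv2.INTER_CUBIC))
cv2.imwrite('pics/top0c.png',cv2.resize(a[140:280,240:410],None,fx=4,fy=4,interpolation=cv2.INTER_CUBIC))
E
```

```text
(no output)
```

View pics/top0b.png

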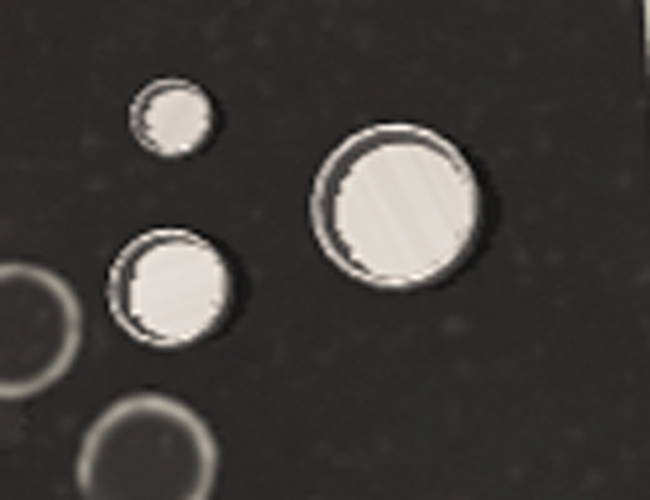

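View pics/top0c.png

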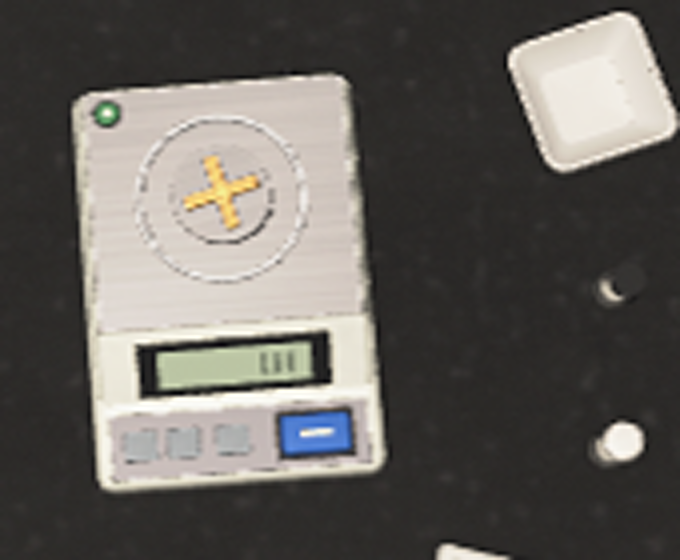

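```bash
python3 - <<'E'
from h import *
p=eyes.read_camera('top'); print(readout.state()['time'])
def c(b): return b[0]+b[2]/2,b[1]+b[3]/2
z={'bowl_center':.025,'carrier_top':.084,'tare_key_top':.052,'vial_black_center':.045,'vial_white_center':.045}
for t in z:
    for r in eyes.regions_of(t,p):
        u,v=c(r['bbox']); print(t,round(r['conf'],2),u,v,ray(p,u,v,z[t]).round(3))
print('bowl rim', ray(p,130+171/5,180+287/5,.032).round(4))
C=[240+222/4,140+196/4]; print('cross',ray(p,*C,.087))
# cross angle
a=[ray(p,240+x/4,140+y/4,.087) for x,y in [(185,206),(260,181),(210,157),(236,228)]]
for i,j in [(0,1),(2,3)]:
    d=a[j]-a[i]; print(np.linalg.norm(d),np.degrees(np.arctan2(d[1],d[0])))
for x,y in [(316,434),(630,280),(623,441)]: print(ray(p,240+x/4,140+y/4,.052))
print('balance edges')
b=[ray(p,240+x/4,140+y/4,.064) for x,y in [(75,98),(348,78),]]
d=b[1]-b[0];print(np.linalg.norm(d),np.degrees(np.arctan2(d[1],d[0])))
b=[ray(p,240+x/4,140+y/4,.064) for x,y in [(75,98),(100,330)]]
d=b[1]-b[0];print(np.linalg.norm(d),np.degrees(np.arctan2(d[1],d[0])))
E
```

```text
1.1
bowl_center 0.85 212.0 222.45 [0.522 0.164 0.025]
bowl_center 0.77 166.20000000000002 206.14999999999998 [0.567 0.28  0.025]
bowl_center 0.68 163.10000000000002 237.9 [0.486 0.286 0.025]
carrier_top 0.85 297.0 190.10000000000002 [ 0.586 -0.049  0.084]
vial_black_center 0.55 395.6 209.64999999999998 [ 0.54  -0.29   0.045]
vial_white_center 0.67 394.25 250.65 [ 0.44  -0.28   0.045]
bowl rim [0.4868 0.2817 0.032 ]
cross [ 0.5885375  -0.04581318  0.087     ]
0.047358761597070725 -72.67207295331697
0.0461678384655891 -161.9646993267286
[ 0.44833187 -0.09886651  0.052     ]
[ 0.53756747 -0.29253816  0.052     ]
[ 0.43989444 -0.28194044  0.052     ]
balance edges
0.16854181453899994 -87.2938508312909
0.14570423404344562 -174.88544599707657
```

View pics/wrist0.png

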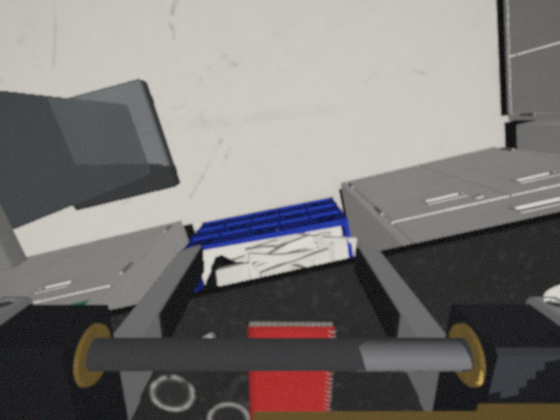

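```bash
python3 -m handwheel '{"linear":[[0.019,-0.022,0],[0.038,-0.044,0],[0.057,-0.066,0],[0.076,-0.088,0],[0.095,-0.11,0],[0.114,-0.132,0],[0.133,-0.154,0],[0.152,-0.176,0],[0.171,-0.198,0],[0.19,-0.22,0]],"roll":[0,0,0,0,0,0,0,0,0,0]}' 0; python3 -m handwheel '{"linear":[[0.025,-0.028,-0.01],[0.05,-0.056,-0.02],[0.075,-0.084,-0.03],[0.1,-0.112,-0.04],[0.125,-0.14,-0.05],[0.15,-0.168,-0.06],[0.17,-0.196,-0.07],[0.187,-0.221,-0.085],[0.187,-0.221,-0.085],[0.187,-0.221,-0.085]],"roll":[0,0,0,0,0,0,0,0,0,0]}' 0
python3 - <<'E'
from h import *
s=readout.state(); p=eyes.read_camera('wrist'); save(p,'w1'); print(s['tcp_pos'],s['time'],s['joint_positions'])
np.save('w1.npy',dict(p=p,s=s),allow_pickle=True)
print([(r['bbox'],r['conf']) for r in eyes.regions_of('bowl_center',p)])
E
```

```text
time: 2.18
tcp_pos: [0.3197, 0.3135, 0.2166]
eef_rot: [[-0.972, 0.235, 0.0], [0.235, 0.972, 0.0], [-0.0, 0.0, -1.0]]
ft_force: [-0.2, -0.4, -0.7]
width: 0.999
time: 3.02
tcp_pos: [0.5068, 0.0914, 0.1308]
eef_rot: [[-0.972, 0.237, -0.001], [0.237, 0.972, 0.0], [0.001, -0.0, -1.0]]
ft_force: [-0.4, 0.7, -0.2]
width: 1.0
[0.50679435 0.09138938 0.13079995] 3.0167 [ 6.13855276e+00  1.79319605e+01  9.82810574e+01  1.77674962e-02
  6.38657811e+01 -7.01692980e+01]
[([469.6, 210.2, 53.9, 38.3], 0.85), ([324.8, 164.7, 96.2, 96.7], 0.82), ([448.2, 110.5, 82.4, 66.1], 0.55)]
```

View pics/w1.png

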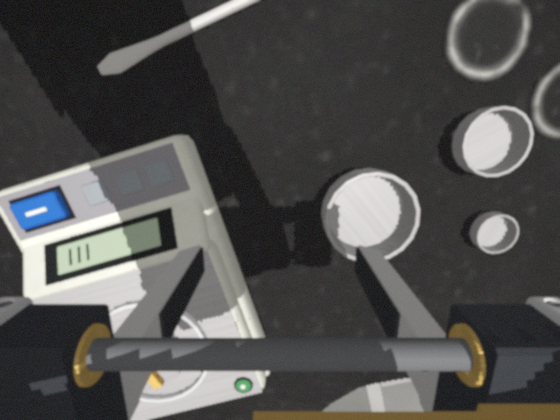

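```bash
python3 - <<'E'
from h import *
d=np.load('w1.npy',allow_pickle=True).item(); p,s=d['p'],d['s']
a=cv2.imread('pics/w1.png')[95:190,440:545]
a=cv2.convertScaleAbs(a,alpha=1.6,beta=10)
cv2.imwrite('pics/w1c.png',cv2.resize(a,None,fx=6,fy=6,interpolation=cv2.INTER_CUBIC))
m=[r for r in eyes.regions_of('bowl_center',p)]
for r in m:
    b=r['bbox']; print(b, ray(p,b[0]+b[2]/2,b[1]+b[3]/2,.02,s))
E
```

```text
[469.6, 210.2, 53.9, 38.3] [0.57026956 0.28757516 0.02      ]
[324.8, 164.7, 96.2, 96.7] [0.52681104 0.17683509 0.02      ]
[448.2, 110.5, 82.4, 66.1] [0.48826983 0.28532767 0.02      ]
```

View pics/w1c.png

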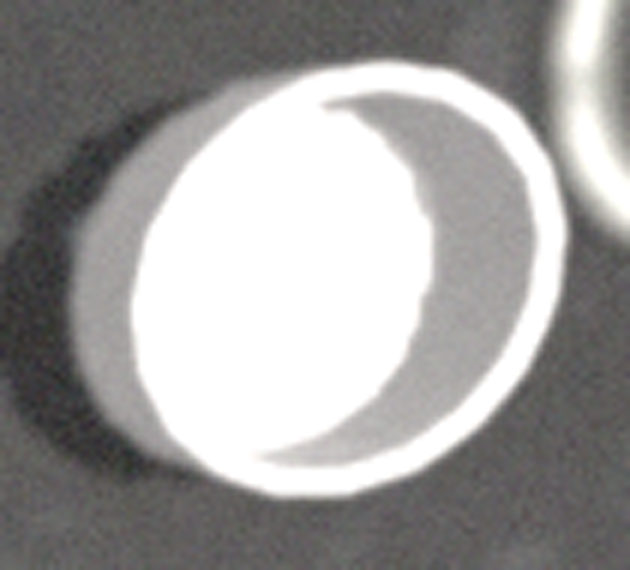

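```bash
python3 - <<'E'
from h import *
d=np.load('w1.npy',allow_pickle=True).item(); p,s=d['p'],d['s']
L=ray(p,440+133/6,95+320/6,.032,s);R=ray(p,440+565/6,95+235/6,.032,s);T=ray(p,440+390/6,95+62/6,.032,s);B=ray(p,440+325/6,95+495/6,.032,s)
print(L,R,T,B,(L+R)/2,(T+B)/2,np.linalg.norm(L-R),np.linalg.norm(T-B))
print(ray(p,440+350/6,95+278/6,.032,s))
R=np.array(s['eef_rot']);print(R[:,0],R[:,1])
# side proj of place
ps=eyes.read_camera('side')
for X in [(.5,-.1,.45),(.5,0,.45),(.5,.0,.3)]: print(proj(ps,X), np.linalg.norm(np.array(X)-ps['eye']))
E
```

```text
[0.48421659 0.25549607 0.032     ] [0.4866864  0.31428021 0.032     ] [0.457937   0.29175379 0.032     ] [0.51563294 0.28030725 0.032     ] [0.48545149 0.28488814 0.032     ] [0.48678497 0.28603052 0.032     ] 0.058836002510681565 0.05882044033975364
[0.48556103 0.28520258 0.032     ]
[-0.97154821  0.23683783  0.00138814] [ 2.36837772e-01  9.71549190e-01 -2.04855045e-04]
[257.22629072  52.88835005] 0.6698969596172876
[258.67295592  34.17193486] 0.765674130051536
[259.79926767 113.5970421 ] 0.8186835844493564
```

```bash
python3 -m handwheel '{"linear":[[-0.004,0.035,0],[-0.008,0.07,0],[-0.012,0.105,0],[-0.016,0.14,0],[-0.02,0.175,0],[-0.021,0.194,-0.01],[-0.021,0.194,-0.04],[-0.021,0.194,-0.07],[-0.021,0.194,-0.095],[-0.021,0.194,-0.104]],"roll":[0,0,0,0,0,0,0,0,0,0]}' 0; python3 -m handwheel '{"linear":[[0,0,0],[0,0,0],[0,0,0],[0,0,0],[0,0,0],[0,0,0],[0,0,0],[0,0,0],[0,0,0],[0,0,0]],"roll":[0,0,0,0,0,0,0,0,0,0]}' 255
python3 - <<'E'
from h import *
s=readout.state(); p=eyes.read_camera('wrist'); save(p,'w2'); print(s['tcp_pos'],s['time'],s['width']*94)
E
```

```text
time: 4.05
tcp_pos: [0.4836, 0.2876, 0.0255]
eef_rot: [[-0.973, 0.232, -0.002], [0.232, 0.973, -0.001], [0.002, -0.002, -1.0]]
ft_force: [0.0, 0.5, -0.7]
width: 0.997
time: 4.88
tcp_pos: [0.484, 0.2877, 0.0265]
eef_rot: [[-0.973, 0.232, -0.001], [0.232, 0.973, -0.001], [0.001, -0.001, -1.0]]
ft_force: [-2.6, -1.9, 6.7]
width: 0.606
[0.48395134 0.28768587 0.02646429] 4.8833 56.91898944653595
```

View pics/w2.png

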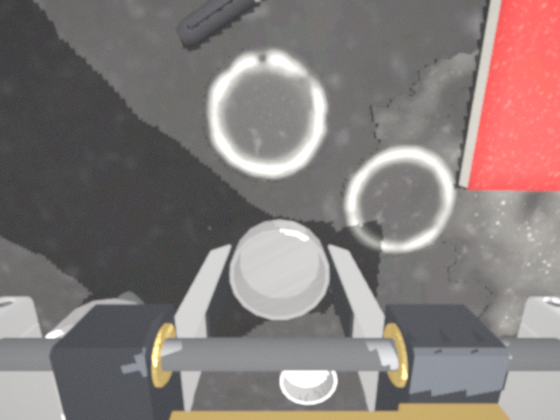

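```bash
python3 -m handwheel '{"linear":[[0,0,0.01],[0,0,0.03],[0,0,0.06],[0,0,0.095],[0,-0.01,0.13],[0,-0.03,0.16],[0,-0.05,0.19],[0,-0.07,0.22],[0,-0.09,0.25],[0,-0.11,0.28]],"roll":[0,0,0,0,-0.05,-0.1,-0.15,-0.2,-0.25,-0.3]}'; python3 -m handwheel '{"linear":[[0.002,-0.03,0.01],[0.004,-0.06,0.02],[0.006,-0.09,0.03],[0.008,-0.125,0.04],[0.01,-0.16,0.05],[0.012,-0.195,0.06],[0.014,-0.23,0.07],[0.016,-0.265,0.08],[0.016,-0.3,0.09],[0.016,-0.33,0.1]],"roll":[-0.1,-0.2,-0.3,-0.4,-0.5,-0.6,-0.7,-0.8,-0.9,-1.03]}'
python3 - <<'E'
from h import *
s=readout.state(); p=eyes.read_camera('side'); save(p,'s2'); print(s['tcp_pos'],s['time'],s['width']*94,s['ft_force'],s['joint_positions'])
np.save('s2.npy',dict(p=p,s=s),allow_pickle=True)
u,v=proj(p,s['tcp_pos']-np.array([0,0,.01])).astype(int);print(u,v)
a=cv2.imread('pics/s2.png')[max(0,v-40):v+40,u-50:u+50]
cv2.imwrite('pics/s2c.png',cv2.resize(a,None,fx=7,fy=7,interpolation=cv2.INTER_CUBIC))
E
```

```text
time: 5.77
tcp_pos: [0.4833, 0.1766, 0.3088]
eef_rot: [[-0.86, 0.511, -0.001], [0.511, 0.86, -0.0], [0.0, -0.001, -1.0]]
ft_force: [0.7, -0.1, -0.9]
width: 0.606
time: 6.6
tcp_pos: [0.4985, -0.1554, 0.41]
eef_rot: [[-0.004, 1.0, -0.0], [1.0, 0.004, 0.0], [0.0, -0.0, -1.0]]
ft_force: [0.4, 0.6, -2.3]
width: 0.606
[ 0.49850986 -0.15535726  0.40999154] 6.6 56.96598789301516 [ 0.39220223  0.6093356  -2.32075687] [-2.13327462e+01  9.85412336e+00  7.10338155e+01  8.27400127e-03
  9.91247518e+01 -2.15857505e+01]
255 98
```

View pics/s2c.png

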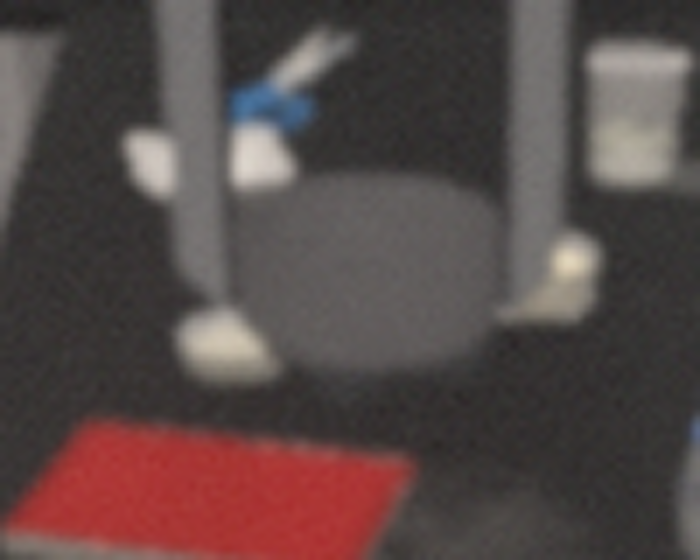

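```bash
python3 - <<'E'
from h import *
A=np.mean([eyes.read_camera('side')['pixels'].astype(float) for _ in range(8)],0)
a=A[58:138,205:305]
g=np.clip((a-15)*4.5,0,255).astype(np.uint8)[:,:,::-1]
cv2.imwrite('pics/s3c.png',cv2.resize(g,None,fx=7,fy=7,interpolation=cv2.INTER_CUBIC))
E
```

```text
(no output)
```

View pics/s3c.png

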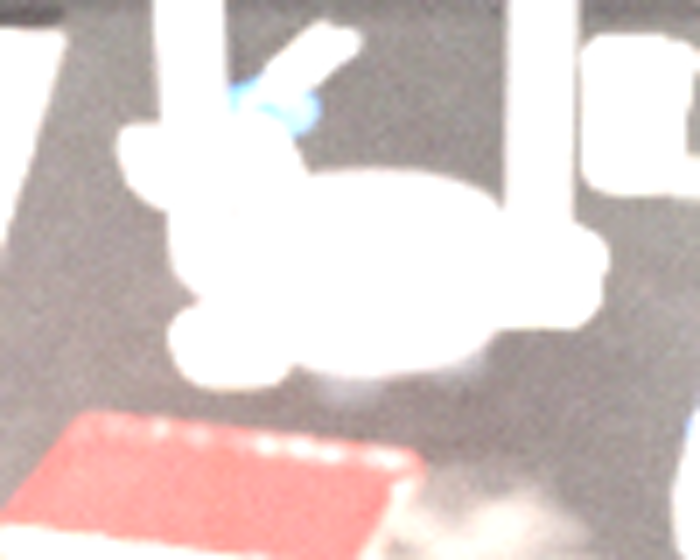

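```bash
python3 - <<'E'
from h import *
s=readout.state()
ps=[eyes.read_camera('side') for _ in range(16)]
A=np.mean([q['pixels'].astype(float) for q in ps],0)
np.save('sA.npy',A)
p=ps[0]
a=A[98:122,232:282].mean(2)
g=np.clip((a-25)*4.2,0,255).astype(np.uint8)
cv2.imwrite('pics/s4c.png',cv2.resize(g,None,fx=15,fy=15,interpolation=cv2.INTER_CUBIC))
# expected geometry of foot bottom edge
t=s['tcp_pos']; zb=t[2]-.0265
for ang in range(-150,-29,15):
    c=np.array([np.cos(np.radians(ang)),np.sin(np.radians(ang)),0])
    q=lambda r,z:((proj(p,[t[0]+r*c[0],t[1]+r*c[1],zb+z])-[232-.0,98])*15).round().astype(int)
    print(ang,q(.027,0),q(.027,.011),q(.029,.014))
print(readout.state()['time'])
E
```

```text
-150 [136 209] [131 108] [112  84]
-135 [176 234] [171 132] [155 110]
-120 [229 253] [226 151] [214 130]
-105 [293 266] [290 164] [284 144]
-90 [363 271] [361 168] [360 149]
-75 [433 267] [432 165] [436 145]
-60 [498 256] [498 154] [508 133]
-45 [554 237] [554 135] [568 113]
-30 [596 213] [597 112] [615  88]
7.85
```

View pics/s4c.png

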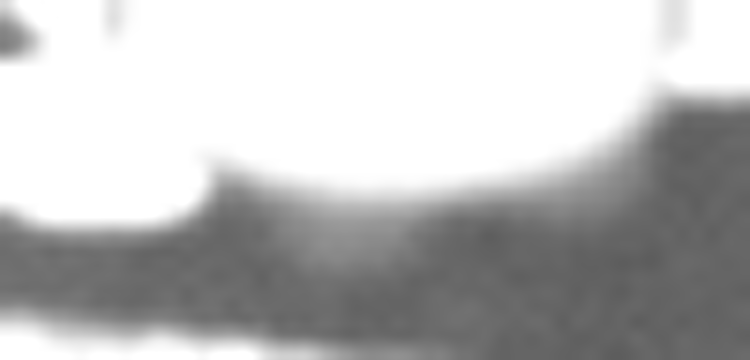

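```bash
python3 -m handwheel '{"linear":[[0,0,0],[0,0,0],[0,0,0],[0,0,0],[0,0,0],[0,0,0],[0,0,0],[0,0,0],[0,0,0],[0,0,0]],"roll":[-0.1,-0.2,-0.3,-0.4,-0.42,-0.42,-0.42,-0.42,-0.42,-0.42]}'
python3 - <<'E'
from h import *
s=readout.state()
ps=[eyes.read_camera('side') for _ in range(12)]
A=np.mean([q['pixels'].astype(float) for q in ps],0)
np.save('sB.npy',A)
u,v=proj(ps[0],s['tcp_pos']-[0,0,.0265]);print(u,v)
a=A[98:122,232:282].mean(2)
g=np.clip((a-25)*4.2,0,255).astype(np.uint8)
g=cv2.resize(g,None,fx=15,fy=15,interpolation=cv2.INTER_CUBIC)
h=cv2.resize(A[75:123,232:282,::-1].astype(np.uint8),None,fx=15,fy=15,interpolation=cv2.INTER_CUBIC)[:230]
h=np.clip(h*1.5,0,255).astype(np.uint8)
cv2.imwrite('pics/s5c.png',np.vstack([cv2.cvtColor(g,cv2.COLOR_GRAY2BGR),h]))
E
```

```text
time: 8.68
tcp_pos: [0.4993, -0.1534, 0.4088]
eef_rot: [[0.398, 0.917, -0.0], [0.917, -0.398, 0.001], [0.0, -0.001, -1.0]]
ft_force: [0.2, 0.0, -1.8]
width: 0.607
256.64238652819233 108.54419876078134
```

View pics/s5c.png

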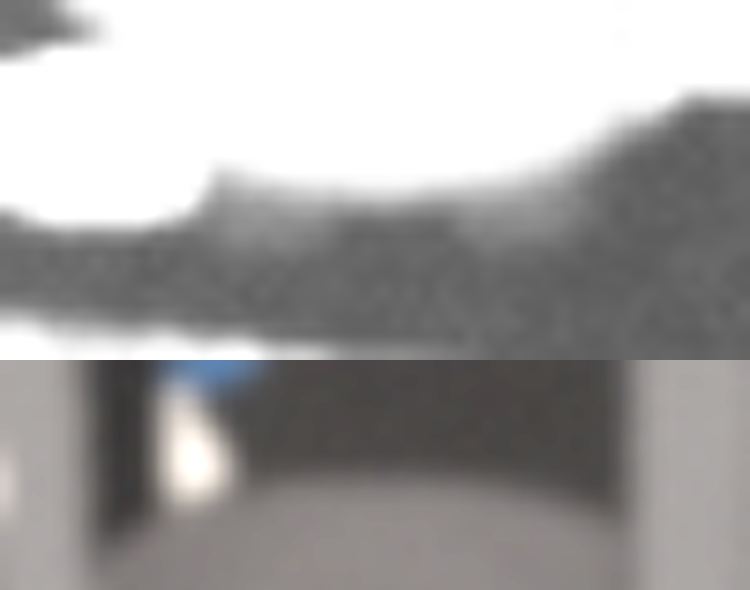

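```bash
python3 - <<'E'
from h import *
from scipy.optimize import minimize
ps=[eyes.read_camera('top') for _ in range(6)]; p=ps[0]
A=np.mean([q['pixels'].astype(float) for q in ps],0); save(dict(pixels=A.astype(np.uint8)),'top2')
print(readout.state()['time'])
for name,I in [('avg',A),('t0',cv2.imread('pics/top0.png')[:,:,::-1].astype(float))]:
    w=I[170:210,275:315]; sat=w[:,:,0]-w[:,:,2]; sat=sat-np.median(sat); sat=np.clip(sat,0,None)/np.percentile(sat,98)
    # render model
    ss=8
    def model(x,y,th,k=1):
        pts=[]
        P=np.zeros((40*ss,40*ss),np.float32)
        for t in (th,th+90):
            c,s=np.cos(np.radians(t)),np.sin(np.radians(t))
            q=[proj(p,[x+a*c-b*s,y+a*s+b*c,.087]) for a,b in [(.023,.004),(.023,-.004),(-.023,-.004),(-.023,.004)]]
            q=[((u-275+.5)*ss,(v-170+.5)*ss) for u,v in q]
            cv2.fillPoly(P,[np.round(np.array(q)).astype(np.int32)],1)
        m=cv2.resize(P,(40,40),interpolation=cv2.INTER_AREA)
        return cv2.GaussianBlur(m,(0,0),.8)
    def cost(v):
        m=model(v[0],v[1],v[2]); a=(m*sat).sum()/(m*m).sum(); return ((sat-a*m)**2).sum()
    for t0 in (8,18,28):
        r=minimize(cost,[.588,-.046,t0],method='Nelder-Mead',options=dict(initial_simplex=[[.588,-.046,t0],[.592,-.046,t0],[.588,-.042,t0],[.588,-.046,t0+6]])); print(name,r.x,r.fun)
E
```

```text
9.5833
avg [ 0.59235493 -0.04439447 16.89515295] 5.14241216088082
avg [ 0.59236269 -0.04440869 16.930249  ] 5.14241216088082
avg [ 0.59222919 -0.04469144 17.05977347] 5.388496216772424
t0 [ 0.59231011 -0.04446047 16.91103361] 5.160817228794635
t0 [ 0.59236269 -0.04440869 16.930249  ] 5.160817228794635
t0 [ 0.59230473 -0.04448641 16.92650968] 5.160817228794635
```

View pics/top2.png

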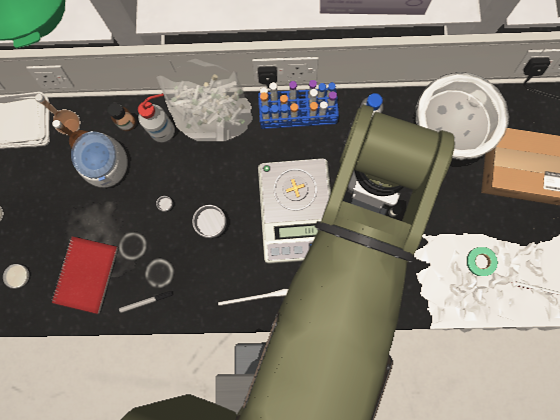

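```bash
python3 -m handwheel '{"linear":[[0.015,0,-0.02],[0.03,0,-0.04],[0.045,0,-0.06],[0.06,0.001,-0.08],[0.075,0.002,-0.1],[0.085,0.003,-0.12],[0.093,0.003,-0.14],[0.093,0.003,-0.15],[0.093,0.003,-0.15],[0.093,0.003,-0.15]],"roll":[0.05,0.1,0.15,0.2,0.26,0.26,0.26,0.26,0.26,0.26]}'
cat > fit.py <<'E'
from h import *
from scipy.optimize import minimize
def fitcross(p,s,A,x0,y0,t0,W=36,zt=.087):
    u,v=proj(p,[x0,y0,zt],s).round().astype(int); u0,v0=u-W,v-W; N=2*W
    w=A[v0:v0+N,u0:u0+N]; sat=w[:,:,0]-w[:,:,2]; sat=np.clip(sat-np.median(sat)-5,0,None); sat/=np.percentile(sat,97)
    sat=np.clip(sat,0,1.2)
    ss=8
    def model(x,y,th):
        P=np.zeros((N*ss,N*ss),np.float32)
        for t in (th,th+90):
            c,sn=np.cos(np.radians(t)),np.sin(np.radians(t))
            q=np.array([(proj(p,[x+a*c-b*sn,y+a*sn+b*c,zt],s)-[u0,v0]+.5)*ss for a,b in [(.023,.004),(.023,-.004),(-.023,-.004),(-.023,.004)]])
            cv2.fillPoly(P,[np.round(q).astype(np.int32)],1)
        return cv2.GaussianBlur(cv2.resize(P,(N,N),interpolation=cv2.INTER_AREA),(0,0),.8)
    def cost(v):
        m=model(*v); a=(m*sat).sum()/(m*m).sum(); return ((sat-a*m)**2).sum()
    r=min((minimize(cost,[x0,y0,t],method='Nelder-Mead',options=dict(initial_simplex=[[x0,y0,t],[x0+.004,y0,t],[x0,y0+.004,t],[x0,y0,t+6]])) for t in (t0-4,t0,t0+4)),key=lambda r:r.fun)
    return r.x,r.fun,(sat**2).sum()
E
python3 - <<'E'
from fit import *
s=readout.state(); p=eyes.read_camera('wrist'); save(p,'w3'); np.save('w3.npy',dict(p=p,s=s),allow_pickle=True)
print(s['tcp_pos'],s['joint_positions'],proj(p,[.592,-.0445,.087],s))
print(fitcross(p,s,p['pixels'].astype(float),.592,-.0445,17))
E
```

```text
time: 10.42
tcp_pos: [0.592, -0.1505, 0.2593]
eef_rot: [[0.15, 0.989, -0.001], [0.989, -0.15, 0.0], [0.0, -0.001, -1.0]]
ft_force: [-0.4, 0.3, -0.9]
width: 0.607
[ 0.59203903 -0.1504945   0.25934998] [-1.77033932e+01  2.36053913e+01  7.28457345e+01  1.44880123e-02
  8.35863526e+01 -9.08070369e+00] [263.95133404  98.89497318]
(array([ 0.59076029, -0.04547749, 16.92879124]), np.float64(11.715806312324194), np.float64(512.6736288265306))
```

View pics/w3.png

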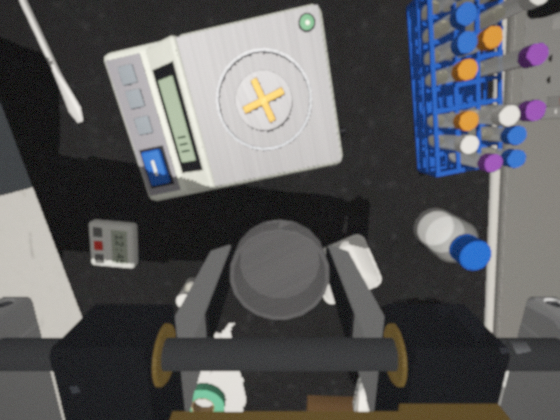

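```bash
python3 - <<'E'
from h import *
d=np.load('w3.npy',allow_pickle=True).item(); p,s=d['p'],d['s']
a=cv2.imread('pics/w3.png')[205:335,215:345]
cv2.imwrite('pics/w3c.png',cv2.resize(cv2.convertScaleAbs(a,alpha=1.5,beta=20),None,fx=4.5,fy=4.5,interpolation=cv2.INTER_CUBIC))
R=s['eef_rot'];t=s['tcp_pos']
for du,dv in [(0,0),(1,0),(0,1)]:
    X=ray(p,279.5+du,270+dv,t[2]+.0055,s); print((R.T@(X-t)*1000).round(1))
# predicted outline for centred bowl r=.029
import math
P=np.array([proj(p,t+R@np.array([.029*math.cos(k),.029*math.sin(k),-.0055]),s) for k in np.linspace(0,6.28,60)])
print(P.min(0),P.max(0))
E
```

```text
[ 1.2 -0.1 -5.5]
[ 1.2  0.5 -5.5]
[ 0.5 -0.1 -5.5]
[229.12601312 223.82435365] [330.25343294 315.61232398]
```

View pics/w3c.png

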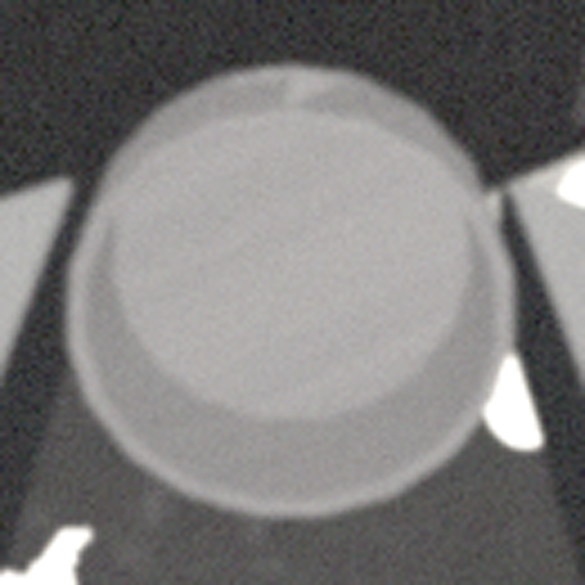

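```bash
python3 - <<'E'
from h import *
d=np.load('w3.npy',allow_pickle=True).item(); p,s=d['p'],d['s']
R=s['eef_rot'];t=s['tcp_pos']
k=np.linspace(0,6.283,200)
im=cv2.imread('pics/w3.png')[205:335,215:345]
im=cv2.resize(cv2.convertScaleAbs(im,alpha=1.5,beta=20),None,fx=4.5,fy=4.5,interpolation=cv2.INTER_CUBIC)
for ox,oy,col in [(-.0025,0.0,(0,0,255))]:
  for r,z in [(.029,-.0055),(.0265,-.0055),(.0265,.0135),(.029,.0125)]:
    P=np.array([proj(p,t+R@np.array([ox+r*np.cos(a),oy+r*np.sin(a),z]),s) for a in k])
    print(r,z,P.min(0).round(1),P.max(0).round(1))
    q=((P-[215,205]+.5)*4.5).round().astype(np.int32); cv2.polylines(im,[q],True,col,1)
cv2.imwrite('pics/w3d.png',im)
E
```

```text
0.029 -0.0055 [229.3 228.1] [330.1 319.3]
0.0265 -0.0055 [233.7 232.4] [325.7 315.7]
0.0265 0.0135 [237.8 221.8] [321.4 298.5]
0.029 0.0125 [233.6 218.4] [325.6 302.7]
```

View pics/w3d.png

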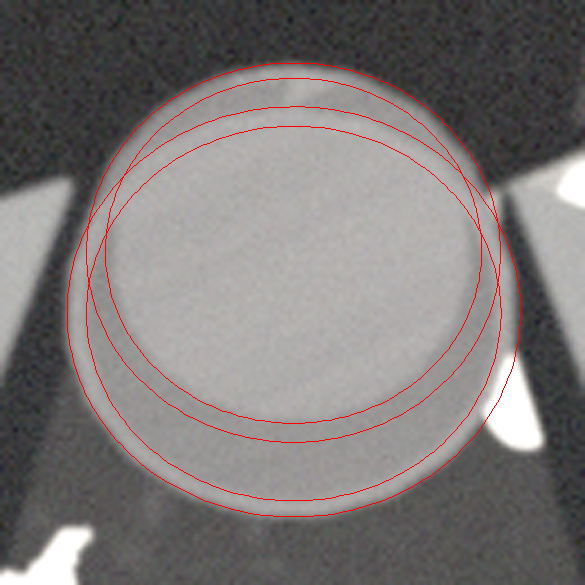

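```bash
python3 -m handwheel '{"linear":[[0,0.025,-0.02],[-0.001,0.05,-0.04],[-0.001,0.075,-0.06],[-0.001,0.1,-0.08],[-0.001,0.1075,-0.1],[-0.001,0.1075,-0.12],[-0.001,0.1075,-0.135],[-0.001,0.1075,-0.141],[-0.001,0.1075,-0.141],[-0.001,0.1075,-0.141]],"roll":[0,0,0,0,0,0,0,0,0,0]}'
python3 - <<'E'
from h import *
s=readout.state(); p=eyes.read_camera('side'); save(p,'s6'); print(s['tcp_pos'],s['ft_force'],s['eef_rot'][:,0])
cv2.imwrite('pics/s6c.png',cv2.resize(cv2.imread('pics/s6.png')[150:250,240:370],None,fx=5,fy=5,interpolation=cv2.INTER_CUBIC))
E
```

```text
time: 11.3
tcp_pos: [0.5918, -0.0434, 0.1208]
eef_rot: [[0.15, 0.989, 0.003], [0.989, -0.15, -0.0], [0.0, 0.003, -1.0]]
ft_force: [-0.1, -0.0, -2.2]
width: 0.607
[ 0.59180423 -0.04338617  0.12081031] [-0.05550396 -0.00435338 -2.18244507] [1.50336123e-01 9.88634934e-01 1.31401744e-04]
```

View pics/s6c.png

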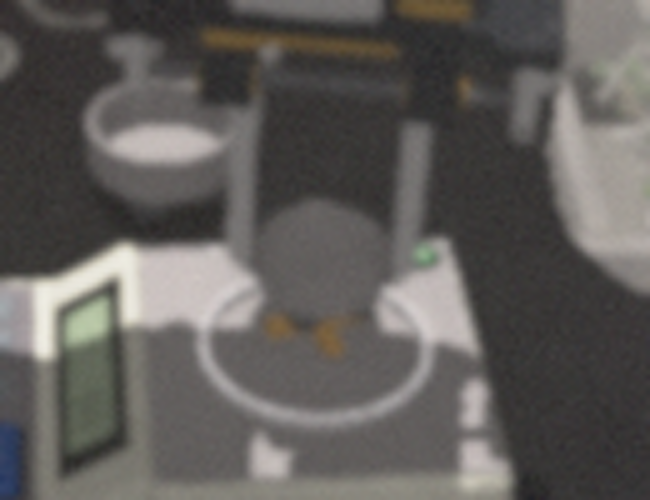

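Aligned over the cross. Descend slowly to just past riding height.

```bash
python3 -m handwheel '{"linear":[[-0.0006,0.0004,-0.002],[-0.0006,0.0004,-0.004],[-0.0006,0.0004,-0.005],[-0.0006,0.0004,-0.006],[-0.0006,0.0004,-0.007],[-0.0006,0.0004,-0.0075],[-0.0006,0.0004,-0.008],[-0.0006,0.0004,-0.008],[-0.0006,0.0004,-0.008],[-0.0006,0.0004,-0.008]],"roll":[0,0,0,0,0,0,0,0,0,0]}'
```

```text
time: 12.18
tcp_pos: [0.5914, -0.043, 0.1131]
eef_rot: [[0.15, 0.989, 0.004], [0.989, -0.15, -0.0], [0.0, 0.004, -1.0]]
ft_force: [0.2, 0.7, -2.5]
width: 0.605
```

```bash
python3 -m handwheel '{"linear":[[0,0,-0.0003],[0,0,-0.0006],[0,0,-0.0009],[0,0,-0.0012],[0,0,-0.0015],[0,0,-0.0015],[0,0,-0.0015],[0,0,-0.0015],[0,0,-0.0015],[0,0,-0.0015]],"roll":[0,0,0,0,0,0,0,0,0,0]}'
```

```text
time: 13.02
tcp_pos: [0.5914, -0.043, 0.1116]
eef_rot: [[0.15, 0.989, 0.004], [0.989, -0.15, -0.0], [0.0, 0.004, -1.0]]
ft_force: [-0.7, 0.5, -1.6]
width: 0.608
```

```bash
python3 -m handwheel '{"linear":[[0,0,-0.0004],[0,0,-0.0008],[0,0,-0.0012],[0,0,-0.0016],[0,0,-0.002],[0,0,-0.002],[0,0,-0.002],[0,0,-0.002],[0,0,-0.002],[0,0,-0.002]],"roll":[0,0,0,0,0,0,0,0,0,0]}'
```

```text
time: 13.85
tcp_pos: [0.5914, -0.043, 0.1096]
eef_rot: [[0.15, 0.989, 0.004], [0.989, -0.15, -0.0], [0.0, 0.004, -1.0]]
ft_force: [-1.0, -0.1, -1.5]
width: 0.606
```

```bash
python3 -m handwheel '{"linear":[[0,0,-0.0005],[0,0,-0.001],[0,0,-0.0014],[0,0,-0.0018],[0,0,-0.0022],[0,0,-0.0025],[0,0,-0.0028],[0,0,-0.003],[0,0,-0.003],[0,0,-0.003]],"roll":[0,0,0,0,0,0,0,0,0,0]}'
```

```text
time: 14.68
tcp_pos: [0.5914, -0.043, 0.1066]
eef_rot: [[0.15, 0.989, 0.004], [0.989, -0.15, -0.0], [0.0, 0.004, -1.0]]
ft_force: [-0.0, 0.5, -2.5]
width: 0.608
```

```bash
python3 -m handwheel '{"linear":[[0,0,-0.0002],[0,0,-0.0004],[0,0,-0.0006],[0,0,-0.0008],[0,0,-0.001],[0,0,-0.001],[0,0,-0.001],[0,0,-0.001],[0,0,-0.001],[0,0,-0.001]],"roll":[0,0,0,0,0,0,0,0,0,0]}'
python3 - <<'E'
from h import *
s=readout.state(); p=eyes.read_camera('side'); save(p,'s7'); print(s['tcp_pos'],s['ft_force'])
cv2.imwrite('pics/s7c.png',cv2.convertScaleAbs(cv2.resize(cv2.imread('pics/s7.png')[150:250,240:370],None,fx=5,fy=5,interpolation=cv2.INTER_CUBIC),alpha=1.5))
E
```

```text
time: 15.52
tcp_pos: [0.5914, -0.043, 0.1057]
eef_rot: [[0.15, 0.989, 0.004], [0.989, -0.15, -0.0], [0.0, 0.004, -1.0]]
ft_force: [-1.3, 0.7, 1.0]
width: 0.61
[ 0.59139102 -0.04299495  0.10567358] [-1.3230417   0.67477477  0.96195456]
```

View pics/s7c.png

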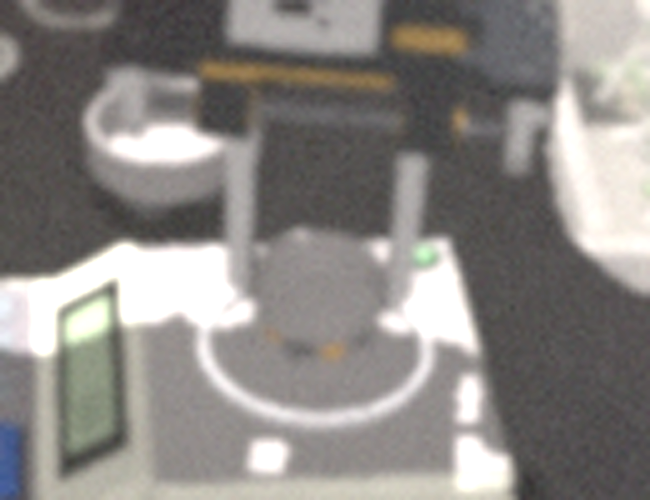

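```bash
python3 -m handwheel '{"linear":[[0,0,0],[0,0,0],[0,0,0],[0,0,0],[0,0,0],[0,0,0.02],[0,0,0.05],[0,0,0.08],[0,0,0.11],[0,0,0.13]],"roll":[0,0,0,0,0,0,0,0,0,0]}' 0
python3 - <<'E'
from h import *
s=readout.state(); p=eyes.read_camera('wrist'); save(p,'w4'); print(s['tcp_pos'],s['width'])
np.save('w4.npy',dict(p=p,s=s),allow_pickle=True)
d=np.load('w3.npy',allow_pickle=True).item()
for P,S in [(d['p'],d['s']),(p,s)]:
    I=P['pixels'].astype(int); m=((I[:,:,2]>I[:,:,0]+60)&(I[:,:,2]>100)).astype(np.uint8)
    n,l,st,c=cv2.connectedComponentsWithStats(m)
    for i in range(1,n):
        if st[i,4]>60: 
            b=st[i]; X=ray(P,b[0]+b[2]/2-.5,b[1]+b[3]/2-.5,.052,S); print(b,c[i].round(1),ray(P,*c[i],.052,S).round(4),X.round(4), cv2.minAreaRect(np.argwhere(l==i)[:,::-1].astype(np.float32)))
E
```

```text
time: 16.4
tcp_pos: [0.5918, -0.043, 0.2388]
eef_rot: [[0.15, 0.989, 0.007], [0.989, -0.15, -0.001], [0.0, 0.007, -1.0]]
ft_force: [-0.4, 0.0, 0.2]
width: 1.002
[ 0.59177338 -0.04303895  0.23883312] 1.0022537291109574
[ 407    0   96  178 7718] [443.7  82.6] [ 0.7914 -0.0552  0.052 ] [ 0.8033 -0.0632  0.052 ] ((457.7308349609375, 86.34614562988281), (178.16299438476562, 93.33003234863281), 86.05481719970703)
[476 124  19  29 153] [480.9 138.5] [ 0.8341 -0.123   0.052 ] [ 0.8388 -0.1231  0.052 ] ((484.95538330078125, 137.69692993164062), (28.012359619140625, 17.47305679321289), 86.8201675415039)
[502 126  25  19 344] [515.1 134.5] [ 0.8732 -0.1244  0.052 ] [ 0.872  -0.1247  0.052 ] ((514.0, 135.0), (18.0, 24.0), 90.0)
[141 149  27  36 587] [155.  165.2] [ 0.4497 -0.0961  0.052 ] [ 0.4481 -0.0975  0.052 ] ((154.8701171875, 165.8843536376953), (35.49472427368164, 20.103734970092773), 72.6459732055664)
[502 150  24  18 333] [514.4 157.8] [ 0.874  -0.1516  0.052 ] [ 0.873  -0.1523  0.052 ] ((513.5, 158.5), (17.0, 23.0), 90.0)
[ 450  234   41   37 1063] [470.9 252. ] [ 0.8254 -0.2666  0.052 ] [ 0.8242 -0.2665  0.052 ] ((471.00006103515625, 251.50003051757812), (40.305084228515625, 33.23401641845703), 45.0)
[ 415   83   94  182 7454] [452.6 165. ] [ 0.7926 -0.0381  0.052 ] [ 0.8027 -0.0494  0.052 ] ((461.5, 173.5), (181.0, 93.0), 90.0)
[479 229  17  15 102] [486.6 235.6] [ 0.8338 -0.1307  0.052 ] [ 0.8343 -0.1313  0.052 ] ((486.9690856933594, 236.03541564941406), (10.724218368530273, 12.135299682617188), 41.18592834472656)
[508 231  25  37 522] [521.  251.3] [ 0.8766 -0.1581  0.052 ] [ 0.8752 -0.1548  0.052 ] ((519.8690795898438, 248.8804168701172), (23.248722076416016, 36.46235275268555), 2.6025619506835938)
[158 240  20  26 264] [167.  249.2] [ 0.4475 -0.0888  0.052 ] [ 0.447  -0.0931  0.052 ] ((168.79638671875, 251.4298858642578), (23.678081512451172, 17.354957580566406), 70.34617614746094)
```

View pics/w4.png

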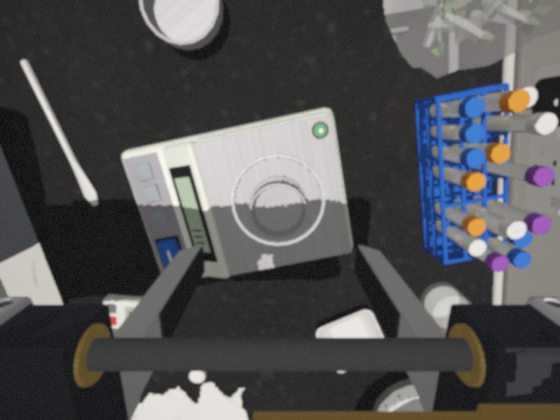

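```bash
python3 -m handwheel '{"linear":[[-0.015,-0.005,0],[-0.03,-0.01,0],[-0.045,-0.016,0],[-0.06,-0.022,0],[-0.075,-0.028,-0.01],[-0.09,-0.034,-0.03],[-0.105,-0.04,-0.05],[-0.12,-0.045,-0.07],[-0.135,-0.05,-0.09],[-0.143,-0.054,-0.11]],"roll":[-0.12,-0.24,-0.36,-0.48,-0.6,-0.72,-0.84,-0.96,-1.08,-1.2]}' 255
python3 -m handwheel '{"linear":[[0,0,-0.01],[0,0,-0.02],[0,0,-0.03],[0,0,-0.04],[0,0,-0.045],[0,0,-0.05],[0,0,-0.05],[0,0,-0.05],[0,0,-0.05],[0,0,-0.05]],"roll":[-0.08,-0.15,-0.15,-0.15,-0.15,-0.15,-0.15,-0.15,-0.15,-0.15]}'
python3 - <<'E'
from h import *
s=readout.state(); print(s['tcp_pos'],s['width'],s['ft_force'])
for n in ['side','wrist']:
    p=eyes.read_camera(n); save(p,n+'8')
cv2.imwrite('pics/s8c.png',cv2.resize(cv2.imread('pics/side8.png')[170:270,200:330],None,fx=5,fy=5,interpolation=cv2.INTER_CUBIC))
E
```

```text
time: 17.28
tcp_pos: [0.4483, -0.0973, 0.1312]
eef_rot: [[0.977, 0.212, 0.003], [0.212, -0.977, -0.011], [0.0, 0.011, -1.0]]
ft_force: [0.9, -0.7, -0.2]
width: 0.325
time: 18.12
tcp_pos: [0.4486, -0.0974, 0.0817]
eef_rot: [[0.998, 0.064, 0.002], [0.064, -0.998, -0.011], [0.001, 0.011, -1.0]]
ft_force: [0.4, 0.0, -0.3]
width: 0.001
[ 0.44855114 -0.0973727   0.08165283] 0.0007359628367993265 [ 0.36116498  0.03105903 -0.33976218]
```

View pics/s8c.png

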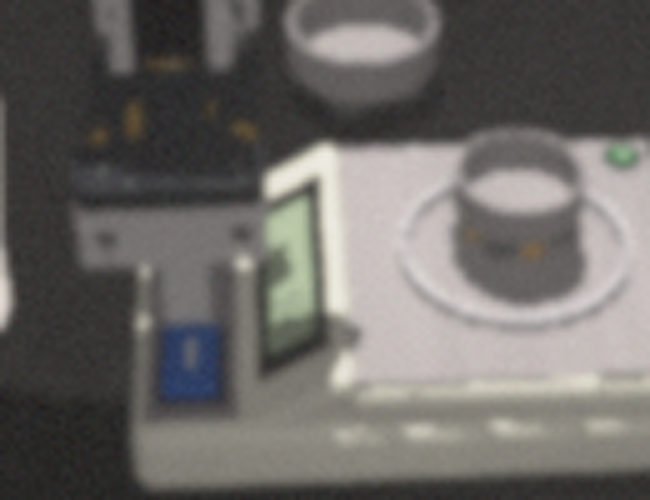

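View pics/wrist8.png

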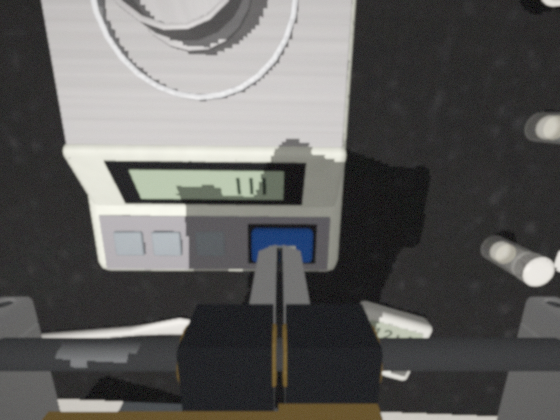

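```bash
python3 -m handwheel '{"linear":[[0,0,-0.006],[0,0,-0.012],[0,0,-0.016],[0,0,-0.0175],[0,0,-0.019],[0,0,-0.02],[0,0,-0.021],[0,0,-0.0215],[0,0,-0.0215],[0,0,-0.0215]],"roll":[0,0,0,0,0,0,0,0,0,0]}'
```

```text
time: 19.05
tcp_pos: [0.4484, -0.0974, 0.0602]
eef_rot: [[0.998, 0.064, 0.002], [0.064, -0.998, -0.011], [0.001, 0.011, -1.0]]
ft_force: [-3.5, 1.9, 4.2]
width: 0.006
```

```bash
python3 -m handwheel '{"linear":[[0,0,-0.0005],[0,0,-0.001],[0,0,-0.0015],[0,0,-0.0018],[0,0,-0.0021],[0,0,-0.0023],[0,0,-0.0025],[0,0,-0.0025],[0,0,-0.0025],[0,0,-0.0025]],"roll":[0,0,0,0,0,0,0,0,0,0]}'
python3 - <<'E'
from h import *
for i in range(3):
    p=eyes.read_camera('side'); s=readout.state(); print(s['tcp_pos'],s['ft_force'])
save(p,'s9')
cv2.imwrite('pics/s9c.png',cv2.resize(cv2.imread('pics/s9.png')[190:270,200:300],None,fx=6,fy=6,interpolation=cv2.INTER_CUBIC))
E
```

```text
time: 19.88
tcp_pos: [0.4485, -0.0974, 0.0581]
eef_rot: [[0.998, 0.064, 0.002], [0.064, -0.998, -0.011], [0.001, 0.012, -1.0]]
ft_force: [-6.0, 1.1, 12.1]
width: 0.006
[ 0.44852978 -0.09735614  0.05813224] [-6.41705003  1.52393301 12.20776512]
[ 0.4485229  -0.09734687  0.05812194] [-6.03070657  1.32771699 12.41857395]
[ 0.448538   -0.09736478  0.0581389 ] [-6.86230903  1.95145344 11.38606367]
```

View pics/s9c.png

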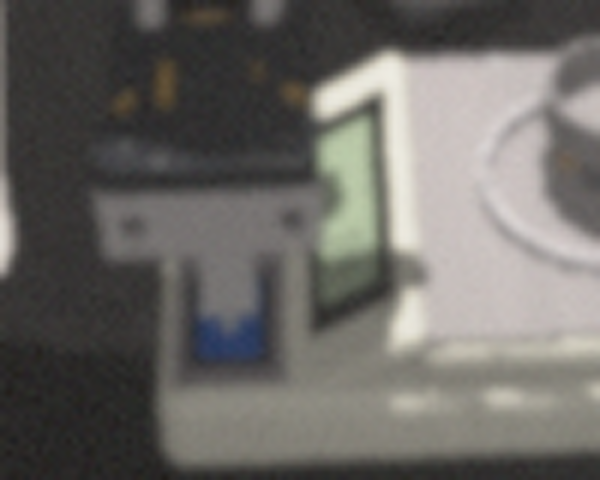

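```bash
python3 -m handwheel '{"linear":[[0,0,0.001],[0,0,0.003],[0,0,0.006],[0,0,0.012],[0,0,0.025],[0,0,0.045],[0,0,0.065],[0,0,0.085],[0,0,0.105],[0,0,0.12]],"roll":[0,0,0,0,0,0,0,0,0,0]}' 255
python3 - <<'E'
from h import *
s=readout.state(); p=eyes.read_camera('wrist'); save(p,'w10'); print(s['tcp_pos'],s['ft_force'])
np.save('w10.npy',dict(p=p,s=s),allow_pickle=True)
for t in ['vial_black_center','vial_white_center','bowl_center']:
    for r in eyes.regions_of(t,p): b=r['bbox']; print(t,b,r['conf'])
print(proj(p,[.54,-.292,.05],s),proj(p,[.54,-.292,.0],s),proj(p,[.5908,-.0455,.112],s))
E
```

```text
time: 20.87
tcp_pos: [0.449, -0.0975, 0.1802]
eef_rot: [[0.998, 0.064, 0.004], [0.064, -0.998, -0.012], [0.003, 0.012, -1.0]]
ft_force: [-0.5, -0.1, 0.9]
width: 0.005
[ 0.44898078 -0.09748012  0.1802264 ] [-0.47778422 -0.10849577  0.94362577]
vial_black_center [456.9, 113.5, 46.2, 28.8] 0.65
vial_black_center [259.7, 197.0, 44.3, 23.8] 0.51
vial_white_center [426.6, 207.1, 44.2, 30.3] 0.84
bowl_center [173.7, 1.3, 86.0, 72.4] 0.84
bowl_center [3.1, 62.9, 57.6, 99.0] 0.74
[494.04090096 125.70018521] [462.99447658 125.19631691] [215.03447125  23.57295298]
```

View pics/w10.png

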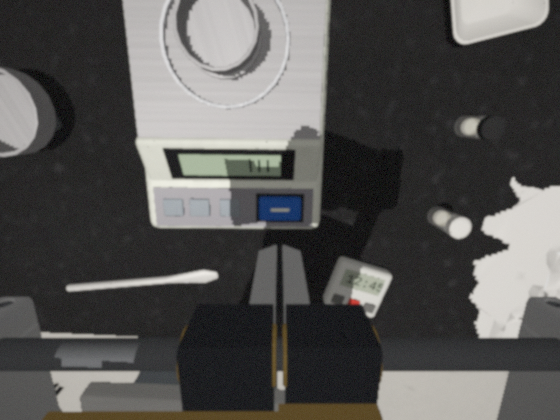

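```bash
python3 - <<'E'
from h import *
d=np.load('w10.npy',allow_pickle=True).item(); p,s=d['p'],d['s']
a=cv2.imread('pics/w10.png')[90:250,410:530]
cv2.imwrite('pics/w10c.png',cv2.resize(cv2.convertScaleAbs(a,alpha=1.5,beta=20),None,fx=4.5,fy=3.75,interpolation=cv2.INTER_CUBIC))
print(ray(p,492,127.5,.05,s),ray(p,464.5,126.5,0.003,s),ray(p,480,127.5,.025,s))
E
```

```text
[ 0.53829236 -0.29050581  0.05      ] [ 0.53869103 -0.29218711  0.003     ] [ 0.53819457 -0.29517739  0.025     ]
```

View pics/w10c.png

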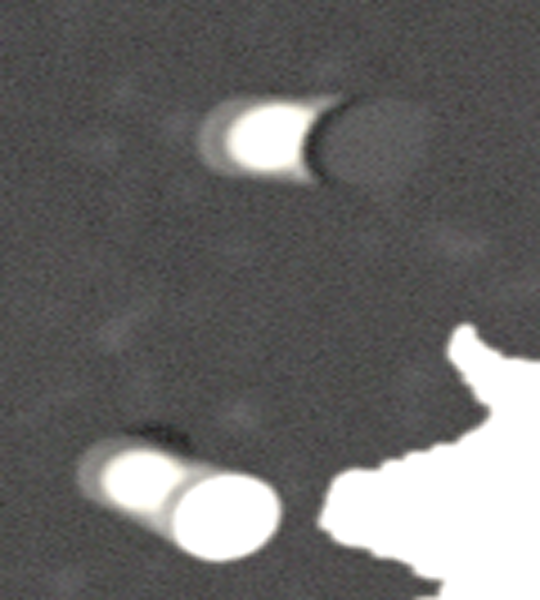

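```bash
python3 -m handwheel '{"linear":[[0.015,-0.033,0],[0.03,-0.066,0],[0.045,-0.099,0],[0.06,-0.132,0],[0.075,-0.165,0],[0.089,-0.19,0],[0.089,-0.1945,-0.02],[0.089,-0.1945,-0.045],[0.089,-0.1945,-0.07],[0.089,-0.1945,-0.09]],"roll":[0,0,0,0,0,0,0,0,0,0]}' 0
python3 - <<'E'
from h import *
s=readout.state(); p=eyes.read_camera('wrist'); save(p,'w11'); print(s['tcp_pos'],s['width'])
np.save('w11.npy',dict(p=p,s=s),allow_pickle=True)
print(proj(p,[.538,-.292,.05],s))
E
```

```text
time: 21.9
tcp_pos: [0.5364, -0.2915, 0.0842]
eef_rot: [[0.998, 0.064, -0.001], [0.064, -0.998, -0.01], [-0.001, 0.01, -1.0]]
ft_force: [0.6, 0.8, -0.8]
width: 0.678
[ 0.53643077 -0.29146829  0.08417764] 0.6781451494311491
[280.72799798 242.16225506]
```

View pics/w11.png

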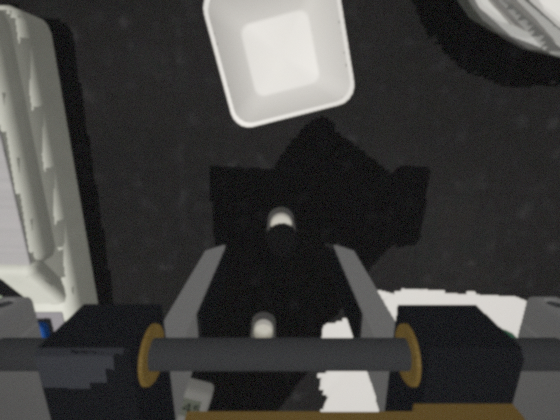

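```bash
python3 - <<'E'
from h import *
d=np.load('w11.npy',allow_pickle=True).item(); p,s=d['p'],d['s']
a=cv2.imread('pics/w11.png')[195:265,245:320]
cv2.imwrite('pics/w11c.png',cv2.resize(np.clip(a.astype(float)*2.5+10,0,255).astype(np.uint8),None,fx=7,fy=7,interpolation=cv2.INTER_CUBIC))
for x in (.538,.541):
  k=np.linspace(0,6.28,40)
  for z in (.05,0):
    P=np.array([proj(p,[x+.011*np.cos(q),-.2915+.011*np.sin(q),z],s) for q in k]); print(x,z,((P.min(0)-[245,195])*7).round(),((P.max(0)-[245,195])*7).round())
E
```

```text
0.538 0.05 [134. 225.] [356. 432.]
0.538 0 [149.  88.] [331. 262.]
0.541 0.05 [135. 196.] [358. 405.]
0.541 0 [150.  64.] [333. 239.]
```

View pics/w11c.png

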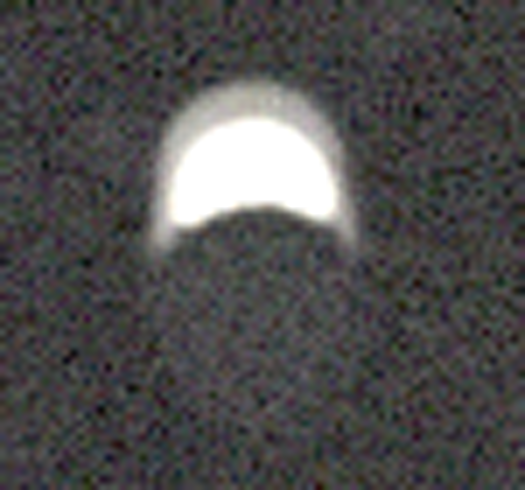

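```bash
python3 -m handwheel '{"linear":[[0.001,0,0],[0.003,-0.001,0],[0.003,-0.001,-0.01],[0.003,-0.001,-0.02],[0.003,-0.001,-0.03],[0.003,-0.001,-0.038],[0.003,-0.001,-0.043],[0.003,-0.001,-0.045],[0.003,-0.001,-0.045],[0.003,-0.001,-0.045]],"roll":[0,0,0,0,0,0,0,0,0,0]}' 0; python3 -m handwheel '{"linear":[[0,0,0],[0,0,0],[0,0,0],[0,0,0],[0,0,0],[0,0,0],[0,0,0],[0,0,0],[0,0,0],[0,0,0]],"roll":[0,0,0,0,0,0,0,0,0,0]}' 255; python3 -m handwheel '{"linear":[[0,0,0],[0,0,0],[0,0,0],[0,0,0.005],[0,0,0.02],[0,0,0.05],[0,0,0.085],[0,0,0.12],[0,0,0.14],[0,0,0.15]],"roll":[0,0,0,0,0,0,0,0,0,0]}'
python3 - <<'E'
from h import *
s=readout.state(); print(s['width']*94,s['tcp_pos'],s['eef_rot'])
p=eyes.read_camera('wrist'); save(p,'w12'); np.save('w12.npy',dict(p=p,s=s),allow_pickle=True)
p=eyes.read_camera('side'); save(p,'s12')
u,v=proj(p,s['tcp_pos']).astype(int); cv2.imwrite('pics/s12c.png',cv2.resize(cv2.imread('pics/s12.png')[v-45:v+45,u-60:u+60],None,fx=6,fy=6,interpolation=cv2.INTER_CUBIC))
E
```

```text
time: 22.78
tcp_pos: [0.5382, -0.2917, 0.0358]
eef_rot: [[0.998, 0.064, -0.005], [0.064, -0.998, -0.007], [-0.005, 0.007, -1.0]]
ft_force: [-0.2, 0.3, -0.0]
width: 1.002
time: 23.62
tcp_pos: [0.5382, -0.2916, 0.0358]
eef_rot: [[0.998, 0.064, -0.005], [0.064, -0.998, -0.007], [-0.005, 0.007, -1.0]]
ft_force: [0.2, -0.4, -0.7]
width: 0.332
time: 24.45
tcp_pos: [0.539, -0.292, 0.1896]
eef_rot: [[0.998, 0.064, -0.001], [0.064, -0.998, -0.01], [-0.001, 0.01, -1.0]]
ft_force: [0.8, 0.7, -0.8]
width: 0.228
21.401352236474224 [ 0.53896014 -0.29203556  0.18962067] [[ 9.97969236e-01  6.36941404e-02 -6.79127632e-04]
 [ 6.36845805e-02 -9.97922906e-01 -9.70297635e-03]
 [-1.29573976e-03  9.64002194e-03 -9.99952694e-01]]
```

View pics/w12.png

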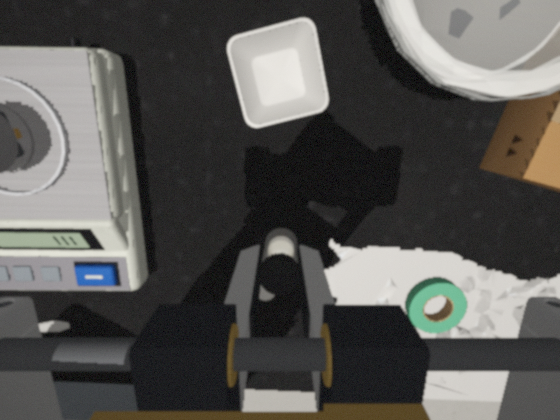

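View pics/s12c.png

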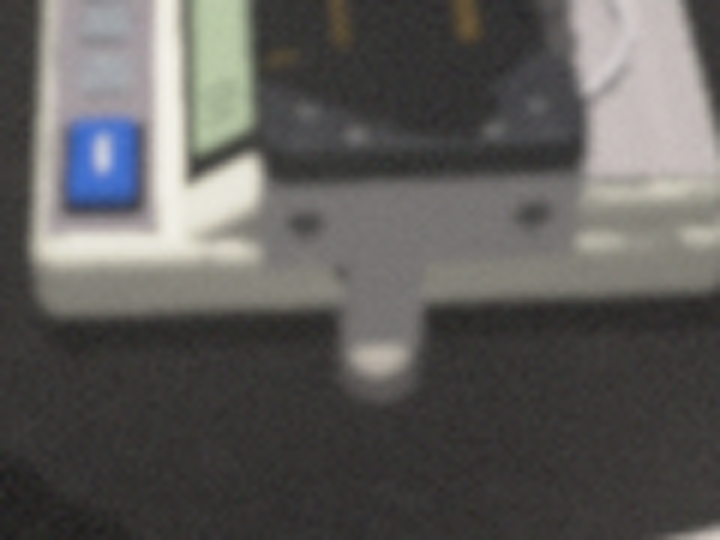

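```bash
python3 -m handwheel '{"linear":[[0.006,0.02,0.005],[0.012,0.05,0.01],[0.018,0.08,0.01],[0.024,0.11,0.01],[0.03,0.14,0.01],[0.036,0.17,0.01],[0.042,0.2,0.01],[0.048,0.23,0.01],[0.051,0.2465,0.005],[0.051,0.2465,0]],"roll":[0,0,0,0,0,0,0,0,0,0]}'
python3 - <<'E'
from h import *
s=readout.state(); print(s['width']*94,s['tcp_pos'],s['ft_force'])
p=eyes.read_camera('wrist'); save(p,'w13')
k=np.linspace(0,6.28,60)
im=cv2.imread('pics/w13.png')
for r,z in ((.029,.112),(.0265,.093)):
    P=np.array([proj(p,[.5908+r*np.cos(a),-.0455+r*np.sin(a),z],s) for a in k]); cv2.polylines(im,[P.round().astype(np.int32)],True,(0,0,255),1)
cv2.imwrite('pics/w13c.png',cv2.resize(im[150:350,180:380],None,fx=3,fy=3,interpolation=cv2.INTER_CUBIC))
p=eyes.read_camera('side'); save(p,'s13')
cv2.imwrite('pics/s13c.png',cv2.resize(cv2.imread('pics/s13.png')[150:250,240:370],None,fx=5,fy=5,interpolation=cv2.INTER_CUBIC))
E
```

```text
time: 25.38
tcp_pos: [0.5894, -0.0422, 0.185]
eef_rot: [[0.998, 0.067, -0.005], [0.067, -0.998, -0.008], [-0.006, 0.007, -1.0]]
ft_force: [-0.7, 0.6, -0.2]
width: 0.229
21.542465617639376 [ 0.58939529 -0.04219372  0.18496626] [-0.70669463  0.57992242 -0.19244873]
```

View pics/w13c.png

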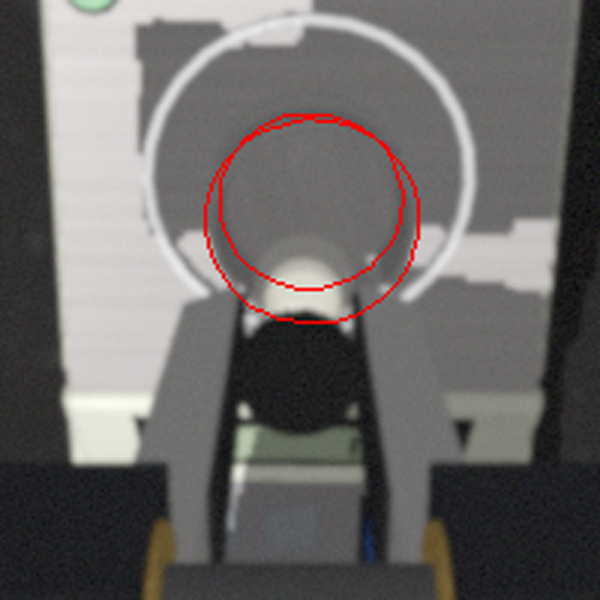

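View pics/s13c.png

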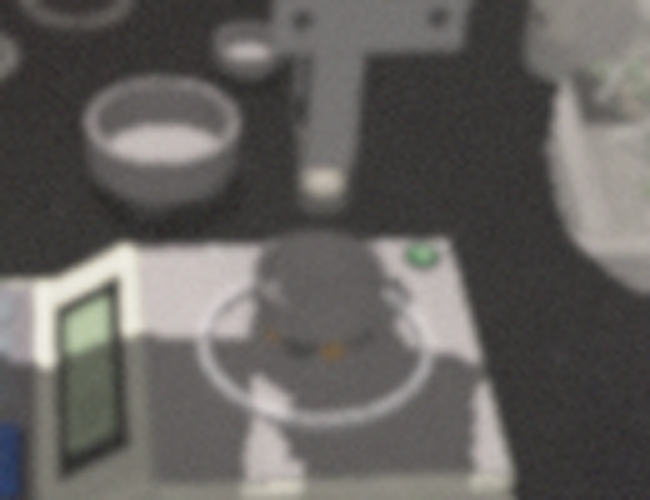

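```bash
python3 -m handwheel '{"linear":[[0.001,-0.002,0],[0.001,-0.003,-0.005],[0.001,-0.003,-0.012],[0.001,-0.003,-0.02],[0.001,-0.003,-0.03],[0.001,-0.003,-0.038],[0.001,-0.003,-0.045],[0.001,-0.003,-0.05],[0.001,-0.003,-0.052],[0.001,-0.003,-0.053]],"roll":[0,0,0,0,0,0,0,0,0,0]}'
python3 - <<'E'
from h import *
s=readout.state()
p=eyes.read_camera('side'); save(p,'s14')
cv2.imwrite('pics/s14c.png',cv2.resize(cv2.imread('pics/s14.png')[150:250,240:370],None,fx=5,fy=5,interpolation=cv2.INTER_CUBIC))
E
```

```text
time: 26.32
tcp_pos: [0.5897, -0.0481, 0.1312]
eef_rot: [[0.998, 0.065, -0.007], [0.065, -0.998, -0.008], [-0.007, 0.008, -1.0]]
ft_force: [-0.4, -0.6, -0.4]
width: 0.228
```

View pics/s14c.png

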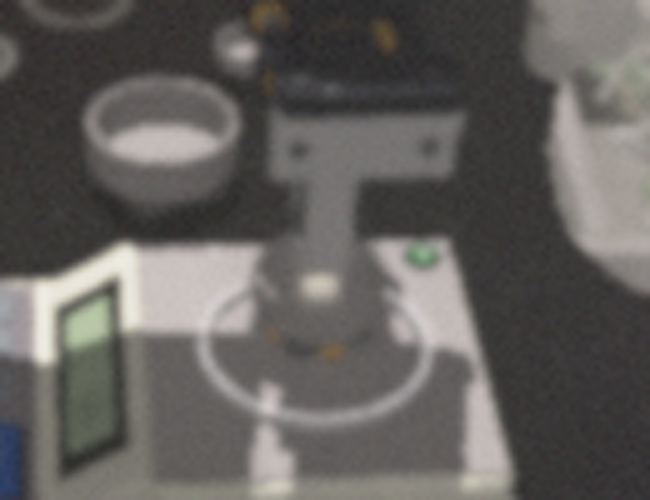

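```bash
python3 -m handwheel '{"linear":[[0,0.001,0],[0,0.002,0],[0,0.002,-0.0005],[0,0.002,-0.001],[0,0.002,-0.0015],[0,0.002,-0.002],[0,0.002,-0.0023],[0,0.002,-0.0023],[0,0.002,-0.0023],[0,0.002,-0.0023]],"roll":[0,0,0,0,0,0,0,0,0,0]}'
```

```text
time: 27.2
tcp_pos: [0.5898, -0.0461, 0.1291]
eef_rot: [[0.998, 0.065, -0.007], [0.065, -0.998, -0.008], [-0.007, 0.008, -1.0]]
ft_force: [-0.2, -0.3, 0.6]
width: 0.225
```

```bash
python3 -m handwheel '{"linear":[[0,0,-0.0002],[0,0,-0.0004],[0,0,-0.0006],[0,0,-0.0008],[0,0,-0.001],[0,0,-0.001],[0,0,-0.001],[0,0,-0.001],[0,0,-0.001],[0,0,-0.001]],"roll":[0,0,0,0,0,0,0,0,0,0]}'
```

```text
time: 28.03
tcp_pos: [0.5898, -0.0461, 0.1281]
eef_rot: [[0.998, 0.065, -0.007], [0.065, -0.998, -0.008], [-0.007, 0.008, -1.0]]
ft_force: [0.3, 0.2, -0.0]
width: 0.228
```

```bash
python3 -m handwheel '{"linear":[[0,0,-0.0002],[0,0,-0.0004],[0,0,-0.0006],[0,0,-0.0008],[0,0,-0.001],[0,0,-0.001],[0,0,-0.001],[0,0,-0.001],[0,0,-0.001],[0,0,-0.001]],"roll":[0,0,0,0,0,0,0,0,0,0]}'; python3 -c "
from h import *
for i in range(3): eyes.read_camera('side'); print(readout.state()['ft_force'])"
```

```text
time: 28.87
tcp_pos: [0.5898, -0.0461, 0.1272]
eef_rot: [[0.998, 0.065, -0.006], [0.065, -0.998, -0.008], [-0.007, 0.008, -1.0]]
ft_force: [0.2, 0.3, 2.6]
width: 0.23
[-0.25265939 -0.2965533   2.66400594]
[-0.31206374  0.01825472  2.53051532]
[-0.89772993 -0.01920009  1.89301506]
```

```bash
python3 -m handwheel '{"linear":[[0,0,0.0004],[0,0,0.0004],[0,0,0.0004],[0,0,0.0004],[0,0,0.0004],[0,0,0.0004],[0,0,0.0004],[0,0,0.0004],[0,0,0.0004],[0,0,0.0004]],"roll":[0,0,0,0,0,0,0,0,0,0]}' 120; python3 -m handwheel '{"linear":[[0,0,0.003],[0,0,0.008],[0,0,0.015],[0,0,0.025],[0,0,0.04],[0,0,0.06],[0,0,0.08],[0,0,0.1],[0,0,0.12],[0,0,0.14]],"roll":[0,0,0,0,0,0,0,0,0,0]}' 120
python3 -m handwheel '{"linear":[[-0.03,0,0],[-0.06,0,0],[-0.09,0,0],[-0.12,0,0],[-0.14,0,0],[-0.15,0,0],[-0.15,0,0],[-0.15,0,0],[-0.15,0,0],[-0.15,0,0]],"roll":[0,0,0,0,0,0,0,0,0,0]}'
python3 - <<'E'
from h import *
s=readout.state(); print(s['tcp_pos'],s['width'],s['ft_force'])
p=eyes.read_camera('wrist'); save(p,'w15')
p=eyes.read_camera('top'); save(p,'t15')
p=eyes.read_camera('side'); save(p,'s15')
cv2.imwrite('pics/s15c.png',cv2.resize(cv2.imread('pics/s15.png')[150:270,200:360],None,fx=5,fy=5,interpolation=cv2.INTER_CUBIC))
E
```

```text
time: 29.85
tcp_pos: [0.5898, -0.0461, 0.1275]
eef_rot: [[0.998, 0.065, -0.007], [0.065, -0.998, -0.008], [-0.007, 0.008, -1.0]]
ft_force: [0.5, -0.2, -1.0]
width: 0.531
time: 30.68
tcp_pos: [0.5897, -0.0461, 0.2698]
eef_rot: [[0.998, 0.065, -0.005], [0.065, -0.998, -0.008], [-0.006, 0.008, -1.0]]
ft_force: [-1.0, -0.3, 0.7]
width: 0.53
time: 31.52
tcp_pos: [0.4405, -0.0461, 0.2696]
eef_rot: [[0.998, 0.065, -0.006], [0.065, -0.998, -0.008], [-0.006, 0.008, -1.0]]
ft_force: [0.1, -1.3, 0.1]
width: 0.528
[ 0.44046022 -0.04610593  0.26959165] 0.5276375076612038 [ 0.06009664 -1.33361175  0.09196471]
```

View pics/s15c.png

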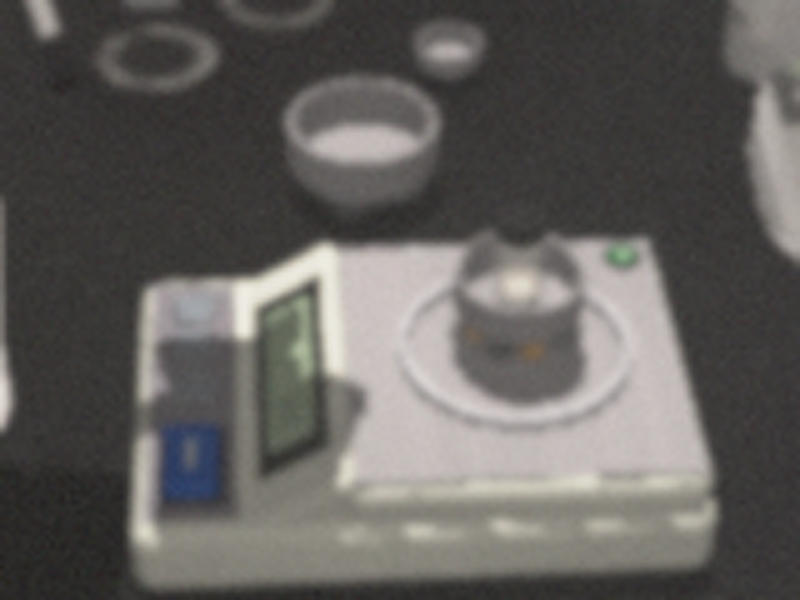

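View pics/w15.png

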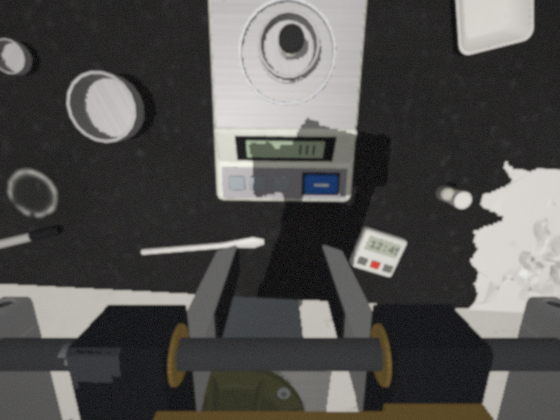

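```bash
python3 -c "
from station import env,readout
print(readout.state()['time']); print(env.finish_job())"
```

```text
31.6667
the job is handed in; nothing more can be done
None
```

I set the middle-sized bowl on the balance, pressed the tare key, stood the black-capped vial in the bowl and handed the job in at 31.7 s of the 72 s allowed. The hand-in reports no verdict.

- **Bowl:** Of the three look-alike bowls I took the middle one; its rim measured about 58.8 mm. I found the foot's angle in the side camera and the cross's angle (16.9°) in the wrist and top cameras. The bowl was turned to match before it was lowered, so it went straight down without riding on the bars. It met resistance at about full-home height, where my last push was about 3 N.
- **Tare key:** With the bowl released, I pressed the key with the closed fingertips about 4.9 mm, which is effectively its 5 mm stop. The force at the bottom was about 12 N vertical and 6 N sideways. That is more than the 6.5 N the key needs, and I did not find the cause of the sideways part. I then let the key up fully.
- **Vial:** Only after that, I lowered the black-capped vial into the bowl (about 2.5 N at contact) and released it.

My last side and wrist pictures show the vial upright in the seated bowl, the key up, and the white-capped vial and the other bowls where they were. The gripper was clear of everything.

I have no independent confirmation that the tare registered. The display's digits looked the same in every picture, so the evidence is the key travel alone.

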